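# Square two plates in the corner jig and hold them down

## Task

Lay the larger aluminium plate flat on the bed of the corner jig, its long side along the long fence, and push it flush against both fences. Only then lay the smaller plate on top of it the same way round and push that flush against both fences too. Finally swing the hold-down arm over so that its pad rests on the stack, let go, and leave the other things on the table undisturbed.

Things in the scene. Friction and masses are not known exactly. Their poses are not given: they have to be found in the camera images.
- jig_corner (a point): inside corner of the fixed jig's two steel fences, at bed-top level, 10 mm above the table; z up. Long fence: 180 mm along -y, inner face at x = 0. Short fence: 100 mm along +x, inner face at y = 0. Both are 20 mm thick (outwards) and 30 mm high above the bed. The stack belongs at x > 0, y < 0. The grey bed spans x -40 to 110 mm, y -180 to 110 mm.
- hinge (a point): hinge of the hold-down arm, on a forked post behind the short fence: 26 mm along x, 55 mm along y and 46 mm above the jig corner, same axes; the hinge axis is x. The post's top is 60 mm above the bed.
- large_plate_center (a point): centre (half-way up) of the larger plain aluminium plate, 66 mm wide (its x) by 160 mm long (its y) by 12 mm thick, 0.34 kg give or take a fifth; it starts flat on the table. Either way round or up is the same.
- small_plate_center (a point): centre (half-way up) of the smaller plain aluminium plate, 50 mm wide (its x) by 110 mm long (its y) by 12 mm thick, 0.18 kg give or take a fifth; it starts flat on the table. Either way round or up is the same.
- holddown (a joint): hold-down arm angle (rad): 0 level with its rubber pad on a 24 mm stack, 1.57 upright, to 1.95 leaning back from the stack, where it starts. A steel bar 20 wide, 16 mm thick; the pad, 20 mm across, is 90 mm from the hinge. Its weight (0.36 kg) leans it back when past upright; once pushed over upright towards the stack it sinks by itself, slowly (damped), onto the stack.
- holddown_knob (a point): centre of the black ball knob, 34 mm across, at the end of the hold-down arm, 135 mm from the hinge
- flange: bystander: flat steel ring, 84 mm across, 14 mm high; origin at its underside
- spanner: bystander: spanner, 190 mm long; origin at its underside, in the middle
- spray_can: bystander: spray can, 64 mm across, 190 mm high; origin at its underside
- magnet_square: bystander: red triangular magnetic welding square, 100 mm, 16 mm high; origin at its underside
Things that resemble listed ones, but are neither listed nor needed, are in the scene too. Leave any black or yellow look-alike of the part that bears small_plate_center alone.

How it is judged:
By the outcome, as a careful person would: the job done as asked, in the order asked, and still so for the second after the job is handed in, with the robot touching nothing.
It also fails if it takes over 72 s, if anything falls off the work surface, if the arm or the gripper's body presses on something with over 40 N, if the wrist force passes 120 N, or if a joint passes its speed limit or range.

## Robot

A 7-joint arm with a two-finger parallel gripper is mounted at the origin on the work surface. World frame = base frame: x ahead of the robot, y to its left, z up, the work surface at z = 0. Lengths are in m, angles in rad, forces in N, time in s.
With the tool pointing down it reaches from about 0.35 to 0.9 m from the base axis. Payload 8.1 kg.
Tool frame: the origin (TCP) lies midway between the tips of the shut fingers; the grasp point (between the pads) lies 19 mm behind it; z points along the fingers, y is the line along which they close (so a half turn about z gives the same grasp; the last joint's range is limited). The gripper opens to 92 mm and grips with 3 to 60 N. Pads are 19 mm wide; open, the fingers measure 130 mm over their backs; the gripper's body (75 mm by 190 mm) begins 47 mm behind the grasp point.
Start: joints at [1.171, 0.434, 0.025, 1.573, -0.012, 1.134, -0.075], TCP at [0.183, -0.598, 0.227] pointing down, gripper open.
Joint ranges: [-2.62, 2.62], [-0.44, 2.09], [-1.27, 1.32], [0.08, 2.57], [-1.32, 4.46], [0.12, 2], [-2.74, 2.74]. Speed limits (rad/s): [2.22, 2.22, 3.01, 3.01, 3.14, 3.14, 3.14].

## Interface

Orientations are given as a rotation vector (axis times angle).
In Python, from cell import arm gives the robot as it stands.
- The arm moves only by the tool move_arm, never from a script. Its argument "motion" is a list of rows, each an object of numbers: "tx", "ty", "tz": the shift along the tool's x, y, z normalised to -1 to 1, where 1 is 1000 mm; "twist": the turn about the tool's z normalised to -1 to 1, where 1 is pi/2 rad. In form: [{"tx": .., "ty": .., "tz": .., "twist": ..}, ...]. A call has 1 to 12 rows; each row shifts and turns the commanded pose from where the row before left it, along the tool's axes as they then stand; what a row does not reach is not made up. A row lasts 1/10 s, in which the tool goes at most 50 mm and 8.59 degrees, less where a joint would pass 70% of its speed; a pose out of reach is approached as far as the arm can. A call with a number of a shift or a turn outside -1 to 1 is refused whole. A call with a gripper value outside its range is refused whole. "gripper" is the gripper's target within -1 to 1 (shut at 1, half-way at 0, fully open at -1), set as the call begins (left out, the last holds). The fingers move at their own pace and stop on an object; "squeeze" is the grip in N (left out, the last holds). Time passes only in rows, so rows that do not move let the fingers close. It gives the time, the measured TCP pose, the force, the opening and the grip force at its end, in the units of the state.
- arm.observe(): the state, without advancing time (a new reading comes with each control period).
- arm.get_image(name): name is "scene" or "top" or "wrist"; returns the picture (384x512x3 uint8, red, green, blue); there is no depth.
- arm.calibration(name): a dict with "K" (3x3 intrinsics, pixels), "T" (4x4, takes a point from camera to world coordinates). Camera axes: x right, y down, z forward; pixel columns grow to the right and rows downward; lengths in m; the calibration is good to about 2 mm. A picture is of the moment at which its call begins: read the wrist's pose just before it. calibration takes no time and is no camera call; for the wrist camera it gives the pose at the moment of the call.
- arm.sign_off(): hands the job in; it is judged then, once.
Trained networks look in the newest picture that a camera, given by its name, has taken for a name from the list of things; names that differ only in an ending like _2 or _b are one class to them, and where a whole thing is asked for, a point or a joint stands for the part that bears it (a point fixed in the world has none). Each returns a list of dicts, best first, with "conf" (0 to 1); they miss things now and then, are a little off and sometimes report something else, mostly with a low value. They report only what shows in the picture. A call takes as long as a camera call. They do not tell look-alikes from the thing itself.
- arm.look_for(camera, query): "point" ([column, row] as shares, 0 to 1, of the picture: columns of its width, rows of its height, amid what is visible of it).
- arm.regions_of(camera, query): "region" (384x512 bool, what is visible of it) and "point" ([column, row] as shares, 0 to 1, of the picture: columns of its width, rows of its height, amid what is visible of it).
- arm.place_of(camera, query): "point" ([column, row] as shares, 0 to 1, of the picture: columns of its width, rows of its height: a listed point, or the origin of a listed thing).
The state is a dict: "clock": time; "joints": joint angles; "dq": joint speeds; "joint_efforts": joint torques, N m; "position": TCP position; "ee_rot": TCP orientation; "force": force on the tool from outside, world axes, zero at the start; "ft_torque": the same for the moment, N m; "width": opening from 0.0 (shut) to 1.0 (fully open); "gripper_force": force on a finger pad.
Only numpy, scipy, OpenCV 4.12 (cv2) and the standard library are available. Lean on these libraries where they do the work, as an engineer would, in place of code of your own. Each camera call takes 0.05 s, during which the arm holds its last target. There are 200 camera calls.

## Working session

There is one attempt and no reset: what is moved stays moved. The work goes in short steps, Python scripts to look and compute and a tool call to move; the robot and the scene stay as the last step left them, time stands still between calls to the robot, and variables do not carry over. Pictures are saved under pics/ and viewed, at most 10 in all, crops included, and the job is handed in when it is done.

Besides the shell and the picture viewer there is one more tool, called after "Emit:" as a command line: name --argument value ..., lists and objects as JSON in quotes. move_arm: Moves the arm, as the interface text tells. Scaled input: -1 to 1 covers 1000 mm each way for a shift and pi/2 rad each way for a turn. Its arguments: {"type":"object","properties":{"motion":{"type":"array","items":{"type":"object","properties":{"tx":{"type":"number"},"ty":{"type":"number"},"tz":{"type":"number"},"twist":{"type":"number"}}}},"gripper":{"type":"number"},"squeeze":{"type":"number"}},"required":["motion"]}

```bash
mkdir -p pics; ls; python3 - <<'E'
from cell import arm
import cv2,numpy as np
s=arm.observe();print({k:np.round(v,3) for k,v in s.items()})
for c in("top","scene"):
    im=arm.get_image(c);cv2.imwrite(f"pics/{c}0.png",cv2.cvtColor(im,cv2.COLOR_RGB2BGR))
    cal=arm.calibration(c);print(c,np.round(cal["K"],1).tolist(),np.round(cal["T"],3).tolist())
    for q in["jig_corner","hinge","large_plate_center","small_plate_center","holddown_knob","flange","spanner","spray_can","magnet_square"]:
        print(q,[(round(d["conf"],2),np.round(np.array(d["point"])*[512,384],1).tolist()) for d in arm.place_of(c,q)[:4]])
E
```

```text
pics
{'clock': np.float64(0.0), 'joints': array([ 1.171,  0.435,  0.025,  1.574, -0.012,  1.134, -0.075]), 'dq': array([-0.   , -0.   , -0.001,  0.002, -0.   , -0.002, -0.001]), 'joint_efforts': array([-1.0000e-03, -6.6788e+01,  9.8500e-01, -3.1447e+01, -6.0000e-02,
        4.2000e-02,  0.0000e+00]), 'position': array([ 0.183, -0.597,  0.226]), 'ee_rot': array([-3.106e+00, -4.640e-01,  1.000e-03]), 'force': array([ 0.263, -0.553, -0.044]), 'ft_torque': array([0.016, 0.048, 0.011]), 'gripper_force': np.float64(0.0), 'width': np.float64(1.002)}
top [[447.5, 0.0, 249.6], [0.0, 447.5, 189.7], [0.0, 0.0, 1.0]] [[0.009, -0.997, 0.082, 0.437], [-1.0, -0.009, 0.004, -0.063], [-0.003, -0.082, -0.997, 1.462], [0.0, 0.0, 0.0, 1.0]]
jig_corner [(0.79, [179.9, 205.8])]
hinge [(0.87, [158.0, 194.4])]
large_plate_center [(0.81, [282.9, 218.6])]
small_plate_center [(0.97, [300.2, 164.2]), (0.95, [360.1, 267.2]), (0.84, [348.3, 143.8]), (0.79, [312.9, 277.8])]
holddown_knob [(0.66, [136.1, 192.2])]
flange [(0.63, [231.3, 134.3])]
spanner [(0.83, [290.0, 123.2])]
spray_can [(0.69, [131.1, 137.6])]
magnet_square [(0.95, [189.1, 123.1])]
scene [[417.1, 0.0, 258.9], [0.0, 417.1, 192.2], [0.0, 0.0, 1.0]] [[0.716, 0.539, -0.444, 1.15], [0.698, -0.559, 0.447, -0.664], [-0.008, -0.63, -0.776, 1.115], [0.0, 0.0, 0.0, 1.0]]
jig_corner [(0.64, [292.7, 162.1]), (0.62, [216.2, 209.8])]
hinge [(0.87, [306.4, 146.3])]
large_plate_center [(0.74, [292.4, 165.2]), (0.56, [218.2, 210.7])]
small_plate_center [(0.97, [242.7, 247.8]), (0.94, [164.0, 196.1]), (0.78, [130.1, 224.0]), (0.67, [226.4, 297.3])]
holddown_knob [(0.57, [323.6, 111.2])]
flange [(0.66, [314.3, 227.8])]
spanner [(0.69, [279.9, 270.3])]
spray_can [(0.72, [368.4, 167.7])]
magnet_square [(0.91, [352.0, 208.1]), (0.61, [294.7, 161.1]), (0.15, [283.6, 272.8])]
```

View pics/top0.png

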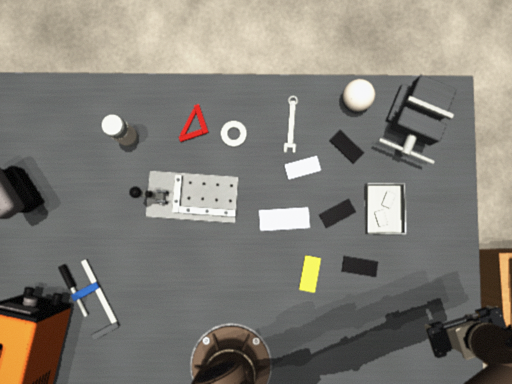

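View pics/scene0.png

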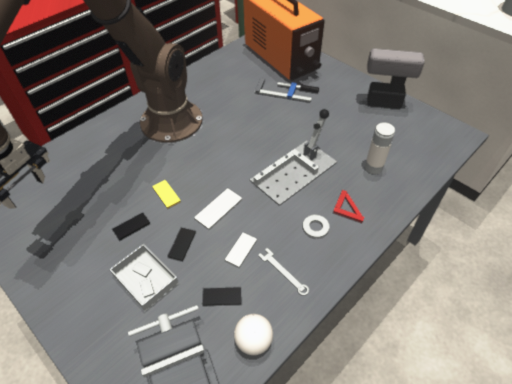

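The top picture shows the jig with its corner near (180,206), the white large plate at (285,218) and the white small plate at (303,167). The black and yellow look-alikes are separate, and the hold-down leans left with its knob at (136,192). In the scene view the same layout appears.

```bash
cat > h.py <<'E'
from cell import arm
import cv2,numpy as np
from scipy.spatial.transform import Rotation as R
def world(cal,px,z):
    K,T=np.array(cal["K"]),np.array(cal["T"]);px=np.atleast_2d(px).astype(float)
    d=np.c_[px,np.ones(len(px))]@np.linalg.inv(K).T@T[:3,:3].T;o=T[:3,3]
    return (o+d*((z-o[2])/d[:,2])[:,None])[:,:2]
def proj(cal,p):
    K,T=np.array(cal["K"]),np.array(cal["T"]);c=(np.atleast_2d(p)-T[:3,3])@T[:3,:3]@K.T
    return c[:,:2]/c[:,2:]
def pose():
    s=arm.observe();m=R.from_rotvec(s["ee_rot"]).as_matrix()
    print("t",round(float(s["clock"]),2),"tcp",np.round(s["position"],4),"toolx",round(np.degrees(np.arctan2(m[1,0],m[0,0])),2),"F",np.round(s["force"],1),"w",round(float(s["width"]),3),"gf",round(float(s["gripper_force"]),1))
    return s,m
def rect(cal,mask,z):
    c=max(cv2.findContours(mask.astype(np.uint8),cv2.RETR_EXTERNAL,cv2.CHAIN_APPROX_NONE)[0],key=cv2.contourArea)
    w=world(cal,c[:,0],z)
    (cx,cy),(a,b),t=cv2.minAreaRect((w*1000).astype(np.float32))
    if a<b:a,b,t=b,a,t+90
    return round(cx,1),round(cy,1),round(a,1),round(b,1),round((t+90)%180-90,2) # long side dir deg from +x
E
python3 - <<'E'
from h import *
cal=arm.calibration("top");im=arm.get_image("top")
for q in("large_plate_center","small_plate_center"):
    for d in arm.regions_of("top",q)[:5]:
        m=d["region"];print(q,round(d["conf"],2),np.round(np.array(d["point"])*[512,384]),im[m].mean(0).round(),rect(cal,m,.012))
for n,p,z in[("corner",[179.9,205.8],.01),("hinge",[158,194.4],.056),("knob",[136.1,192.2],.18),("large",[282.9,218.6],.006),("small",[300.2,164.2],.006),("can",[131,137.6],0),("sq",[189,123],0),("fl",[231,134],0),("sp",[290,123],0)]:print(n,world(cal,p,z).round(3))
pose()
print(np.round(arm.calibration("wrist")["T"],3).tolist(),np.round(arm.calibration("wrist")["K"],1).tolist())
E
```

```text
large_plate_center 0.7 [285. 220.] [243. 244. 245.] (464.4, -165.8, 163.1, 71.3, -87.65)
small_plate_center 0.84 [346. 145.] [41. 39. 40.] (703.0, -371.2, 111.0, 53.4, 46.23)
small_plate_center 0.83 [301. 166.] [244. 245. 247.] (632.4, -226.7, 111.9, 52.0, -74.2)
small_plate_center 0.69 [308. 275.] [240. 240.  98.] (290.4, -249.6, 111.5, 54.1, -11.82)
small_plate_center 0.68 [339. 210.] [47. 45. 45.] (484.4, -341.0, 110.6, 50.3, -63.15)
small_plate_center 0.56 [359. 264.] [44. 42. 43.] (315.5, -411.2, 115.5, 53.3, 81.51)
corner [[0.502 0.169]]
hinge [[0.535 0.232]]
knob [[0.532 0.269]]
large [[ 0.463 -0.166]]
small [[ 0.642 -0.222]]
can [[0.727 0.338]]
sq [[0.778 0.147]]
fl [[0.742 0.007]]
sp [[ 0.78  -0.189]]
t 1.15 tcp [ 0.1828 -0.5977  0.2268] toolx 17.0 F [-0.5 -0.  -0.3] w 1.002 gf 0.0
[[0.292, -0.919, -0.264, 0.254], [-0.956, -0.281, -0.081, -0.576], [0.001, 0.276, -0.961, 0.385], [0.0, 0.0, 0.0, 1.0]] [[297.5, 0.0, 255.4], [0.0, 297.5, 187.8], [0.0, 0.0, 1.0]]
```

```bash
cat >> h.py <<'E'
def plan(x,y,z,tx,n,start=None):
    """n equal rows taking the tool to x,y,z (m) with tool x at tx deg (tool down)"""
    s,m=pose();p=s["position"];a=np.degrees(np.arctan2(m[1,0],m[0,0]))
    if start is not None:p,a=np.array(start[:3]),start[3]
    d=((tx-a+180)%360-180)/n;S=np.zeros((2,2))
    for i in range(n):
        t=np.radians(a+i*d);S+=np.array([[np.cos(t),np.sin(t)],[np.sin(t),-np.cos(t)]])
    t=np.linalg.solve(S,np.array([x,y])-p[:2]);print(f"{n} rows tx {t[0]:.4f} ty {t[1]:.4f} tz {(p[2]-z)/n:.4f} twist {-d/90:.4f} |{np.hypot(*t):.3f}")
E
python3 -c "
from h import *
plan(.50,-.10,.25,92.35,12)"
```

```text
t 1.15 tcp [ 0.1828 -0.5977  0.2268] toolx 17.0 F [-0.5 -0.  -0.3] w 1.002 gf 0.0
12 rows tx 0.0526 ty -0.0055 tz -0.0019 twist -0.0698 |0.053
```

Emit:
move_arm --motion '[{"tx": 0.049, "ty": -0.005, "tz": -0.003, "twist": -0.07}, {"tx": 0.049, "ty": -0.005, "tz": -0.003, "twist": -0.07}, {"tx": 0.049, "ty": -0.005, "tz": -0.003, "twist": -0.07}, {"tx": 0.049, "ty": -0.005, "tz": -0.003, "twist": -0.07}, {"tx": 0.049, "ty": -0.005, "tz": -0.003, "twist": -0.07}, {"tx": 0.049, "ty": -0.005, "tz": -0.003, "twist": -0.07}, {"tx": 0.049, "ty": -0.005, "tz": -0.003, "twist": -0.07}, {"tx": 0.049, "ty": -0.005, "tz": -0.003, "twist": -0.07}, {"tx": 0.049, "ty": -0.005, "tz": -0.003, "twist": -0.07}, {"tx": 0.049, "ty": -0.005, "tz": -0.003, "twist": -0.07}, {"tx": 0.049, "ty": -0.005, "tz": -0.003, "twist": -0.07}, {"tx": 0.049, "ty": -0.005, "tz": -0.003, "twist": -0.07}]'

```text
clock: 2.35
position: [0.4785, -0.1324, 0.263]
ee_rot: [2.164, 2.276, 0.001]
force: [1.5, -0.1, 0.3]
width: 0.999
gripper_force: 0.0
```

Emit:
move_arm --motion '[{}, {}, {}]'

```text
invalid input
```

```bash
python3 - <<'E'
from h import *
s,m=pose();cal=arm.calibration("wrist");im=arm.get_image("wrist")
cv2.imwrite("pics/w1.png",cv2.cvtColor(im,cv2.COLOR_RGB2BGR))
for q in("large_plate_center","small_plate_center"):
    for d in arm.regions_of("wrist",q)[:4]:
        k=d["region"];print(q,round(d["conf"],2),np.round(np.array(d["point"])*[512,384]),im[k].mean(0).round(),rect(cal,k,.012))
for q,z in(("jig_corner",.01),("hinge",.056)):
    for d in arm.place_of("wrist",q)[:2]:
        p=np.array(d["point"])*[512,384];print(q,round(d["conf"],2),p.round(),world(cal,p,z))
E
```

```text
t 2.35 tcp [ 0.4785 -0.1324  0.263 ] toolx 92.88 F [ 1.5 -0.1  0.3] w 0.999 gf 0.0
large_plate_center 0.57 [477.  70.] [206. 209. 204.] (740.7, -0.5, 87.6, 82.3, 2.88)
small_plate_center 0.75 [156. 306.] [32. 31. 33.] (328.1, -375.5, 51.6, 36.8, 82.49)
small_plate_center 0.62 [256. 295.] [35. 34. 35.] (491.9, -353.1, 69.7, 50.9, 6.14)
small_plate_center 0.6 [118. 221.] [229. 219.  87.] (287.1, -246.4, 103.3, 54.7, -10.59)
```

View pics/w1.png

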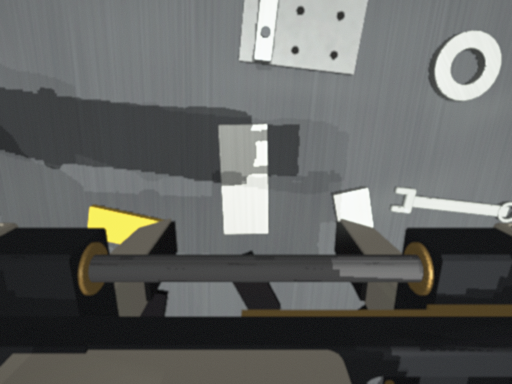

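The wrist picture shows the large plate (corners about (219,125), (268,124), (269,233), (223,234)), part of the jig at the top with the long fence's end near (263,62), the small plate at (353,207) and the flange at (467,67).

```bash
python3 - <<'E'
from h import *
s,m=pose();cal=arm.calibration("wrist");im=cv2.imread("pics/w1.png")
w=world(cal,[(219,125),(268,124),(269,233),(223,234)],.012);print(w.round(4).tolist(),w.mean(0))
print("fence end",world(cal,[(254,61),(272,62)],.04),"bed corners",world(cal,[(239,60),(353,74)],.01))
# refine: red-minus edges in a window
w2=im[105:250,205:290].max(2);print(w2[::8,::5])
E
```

```text
t 2.6 tcp [ 0.4781 -0.135   0.2629] toolx 92.56 F [-0.1  0.2  0.3] w 0.998 gf 0.0
[[0.4269, -0.0924], [0.4929, -0.0881], [0.5034, -0.2478], [0.4346, -0.2525]] [ 0.4644668  -0.17019637]
fence end [[ 0.47090318 -0.01371563]
 [ 0.49233272 -0.01386018]] bed corners [[ 0.45135965 -0.00970869]
 [ 0.59944664 -0.01990275]]
[[124 124 131 128 129 127 131 130 126 126 128 128 125 123 126 126 124]
 [ 79  75  77  79  80  78  78  77  80 128 126 128 125 124 125 124 126]
 [ 67  66  68  68  69  67  68  69  69  69 115 117 114 117 116 116 117]
 [ 70  65  68 169 167 167 164 167 164 192 251 249 229  65  69  65  67]
 [ 69  66  67 167 165 165 163 166 162 162 161 163 163  67  67  66  68]
 [ 68  66  67 157 164 163 162 164 161 161 188 251 254  67  69  68  67]
 [ 68  67  67 157 163 165 158 162 159 159 166 250 254  68  70  68  69]
 [ 68  66  68 119 163 163 160 161 158 159 248 250 253  66  69  67  69]
 [ 68  67  66 106 161 163 160 160 158 157 159 158 162  69  67  68  68]
 [ 66  67  52  71 116 118 116 119 122 234 241 242 239  94 106 101 103]
 [124 124 111 110 178 174 216 217 227 232 233 232 237 100 105 104 103]
 [125 126 112 119 244 245 245 244 243 245 245 244 247 111 117 114 112]
 [109 111 111 112 244 243 244 243 243 244 245 244 248 111 114 113 113]
 [109 110 112 113 245 243 243 242 242 244 245 244 247 113 113 112 112]
 [109 110 112 112 245 243 243 242 241 244 243 243 246 113 114 114 113]
 [109 109 112 114 245 242 240 241 241 244 242 242 245 112 111 113 110]
 [109 110 111 114 224 226 217 208 199 199 192 198 199 112 114 115 110]
 [111 108 111 115 114 112 112 110 109 111 111 114 112 111 113 111 109]
 [110 111 111 115 111 113 112 111 111 107 112 111 110 111 109 109 108]]
```

```bash
python3 -c "
from h import *
plan(.4645,-.168,.004,92.9,7)"
```

```text
t 2.6 tcp [ 0.4781 -0.135   0.2629] toolx 92.56 F [-0.1  0.2  0.3] w 0.998 gf 0.0
7 rows tx -0.0046 ty -0.0022 tz 0.0370 twist -0.0005 |0.005
```

Emit:
move_arm --motion '[{"tx": -0.0046, "ty": -0.0022, "tz": 0.037}, {"tx": -0.0046, "ty": -0.0022, "tz": 0.037}, {"tx": -0.0046, "ty": -0.0022, "tz": 0.037}, {"tx": -0.0046, "ty": -0.0022, "tz": 0.037}, {"tx": -0.0046, "ty": -0.0022, "tz": 0.037}, {"tx": -0.0046, "ty": -0.0022, "tz": 0.037}, {"tx": -0.0046, "ty": -0.0022, "tz": 0.037}, {"tx": 0}]' --gripper -1

```text
invalid input
```

Emit:
move_arm --motion '[{"tx": 0}, {"tx": 0}, {"tx": 0}, {"tx": 0}]' --gripper 1 --squeeze 35

```text
invalid input
```

Emit:
move_arm --motion '[{"tx": -0.0046, "ty": -0.0022, "tz": 0.037, "twist": 0}, {"tx": -0.0046, "ty": -0.0022, "tz": 0.037, "twist": 0}, {"tx": -0.0046, "ty": -0.0022, "tz": 0.037, "twist": 0}, {"tx": -0.0046, "ty": -0.0022, "tz": 0.037, "twist": 0}, {"tx": -0.0046, "ty": -0.0022, "tz": 0.037, "twist": 0}, {"tx": -0.0046, "ty": -0.0022, "tz": 0.037, "twist": 0}, {"tx": -0.0046, "ty": -0.0022, "tz": 0.037, "twist": 0}, {"tx": 0, "ty": 0, "tz": 0, "twist": 0}]' --gripper -1

```text
clock: 3.4
position: [0.4637, -0.1697, 0.0016]
ee_rot: [-2.174, -2.267, 0.003]
force: [-0.0, 0.1, -0.5]
width: 1.0
gripper_force: 0.0
```

Emit:
move_arm --motion '[{"tx": 0, "ty": 0, "tz": 0, "twist": 0}, {"tx": 0, "ty": 0, "tz": 0, "twist": 0}, {"tx": 0, "ty": 0, "tz": 0, "twist": 0}, {"tx": 0, "ty": 0, "tz": 0, "twist": 0}]' --gripper 1 --squeeze 35

```text
clock: 3.8
position: [0.4643, -0.1678, 0.0039]
ee_rot: [2.171, 2.27, 0.0]
force: [0.1, -0.8, -1.6]
width: 0.716
gripper_force: 34.9
```

```bash
python3 -c "
from h import *
plan(.5627,.0784,.08,86.1,8)"
```

```text
t 3.8 tcp [ 0.4643 -0.1678  0.0039] toolx 92.55 F [ 0.1 -0.8 -1.6] w 0.716 gf 34.9
8 rows tx 0.0309 ty 0.0122 tz -0.0095 twist 0.0090 |0.033
```

Emit:
move_arm --motion '[{"tx": 0, "ty": 0, "tz": -0.03, "twist": 0}, {"tx": 0, "ty": 0, "tz": -0.045, "twist": 0}, {"tx": 0.031, "ty": 0.0122, "tz": 0, "twist": 0.009}, {"tx": 0.031, "ty": 0.0122, "tz": 0, "twist": 0.009}, {"tx": 0.031, "ty": 0.0122, "tz": 0, "twist": 0.009}, {"tx": 0.031, "ty": 0.0122, "tz": 0, "twist": 0.009}, {"tx": 0.031, "ty": 0.0122, "tz": 0, "twist": 0.009}, {"tx": 0.031, "ty": 0.0122, "tz": 0, "twist": 0.009}, {"tx": 0.031, "ty": 0.0122, "tz": 0, "twist": 0.009}, {"tx": 0.031, "ty": 0.0122, "tz": 0, "twist": 0.009}, {"tx": 0, "ty": 0, "tz": 0, "twist": 0}, {"tx": 0, "ty": 0, "tz": 0, "twist": 0}]'

```text
clock: 5.0
position: [0.5624, 0.0808, 0.0784]
ee_rot: [-2.293, -2.147, 0.001]
force: [-0.1, -1.3, -2.8]
width: 0.713
gripper_force: 34.9
```

```bash
python3 - <<'E'
from h import *
s,m=pose();cal=arm.calibration("wrist");im=arm.get_image("wrist")
cv2.imwrite("pics/w2.png",cv2.cvtColor(im,cv2.COLOR_RGB2BGR))
c=np.array([.5028,.1697]);t=np.radians(-3.9);M=np.array([[np.cos(t),-np.sin(t)],[np.sin(t),np.cos(t)]])
J=lambda x,y,z:np.r_[c+M@[x,y],.01+z]
print(proj(cal,[J(0,0,.03),J(0,-.1,.03),J(.1,0,.03),J(0,0,0)]).round(1).tolist())
E
```

```text
t 5.0 tcp [0.5624 0.0808 0.0784] toolx 86.23 F [-0.1 -1.3 -2.8] w 0.713 gf 34.9
[[151.4, 85.2], [164.5, 232.0], [311.0, 85.6], [165.4, 87.5]]
```

View pics/w2.png

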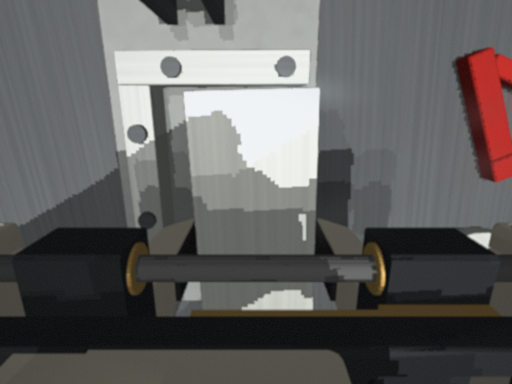

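The wrist picture shows the plate in the grip with its front edge running (184,92)–(320,88). The long fence's inner top edge is at column ~152 and the short fence's at row ~85, which matches the predicted corner (151,85).

```bash
cat >> h.py <<'E'
c=np.array([.5028,.1697]);_t=np.radians(-3.9);M=np.array([[np.cos(_t),-np.sin(_t)],[np.sin(_t),np.cos(_t)]])
J=lambda x,y:c+M@np.array([x,y])
inv=lambda p:(np.atleast_2d(p)-c)@M
E
python3 - <<'E'
from h import *
cal=arm.calibration("wrist")
print(inv(world(cal,[(184,92),(320,88)],.0865)).round(4).tolist(), inv(world(cal,[(151,86),(308,83),(118,51),(309,51)],.04)).round(4).tolist())
plan(*J(.066,-.087),.0145,86.1,1)
E
```

```text
[[0.0309, -0.0068], [0.0962, -0.0049]] [[-0.0003, -0.0018], [0.098, 0.0001], [-0.0184, 0.0184], [0.0977, 0.0184]]
t 5.05 tcp [0.5621 0.0795 0.0783] toolx 86.13 F [-0.5 -0.7 -1.7] w 0.71 gf 34.9
1 rows tx -0.0011 ty 0.0007 tz 0.0638 twist 0.0004 |0.001
```

Emit:
move_arm --motion '[{"tx": 0, "ty": 0, "tz": 0.03, "twist": 0}, {"tx": 0, "ty": 0, "tz": 0.022, "twist": 0}, {"tx": 0, "ty": 0, "tz": 0.011, "twist": 0}, {"tx": 0, "ty": 0, "tz": 0, "twist": 0}]'

```text
clock: 5.45
position: [0.5618, 0.0787, 0.0147]
ee_rot: [-2.296, -2.143, 0.004]
force: [0.1, 0.5, -2.8]
width: 0.716
gripper_force: 34.9
```

Emit:
move_arm --motion '[{"tx": 0, "ty": 0, "tz": 0, "twist": 0}, {"tx": 0, "ty": 0, "tz": 0, "twist": 0}, {"tx": 0, "ty": 0, "tz": 0, "twist": 0}]' --gripper -0.7

```text
clock: 5.75
position: [0.5636, 0.0803, 0.0168]
ee_rot: [2.295, 2.144, 0.003]
force: [0.6, 0.2, 0.9]
width: 0.85
gripper_force: 0.0
```

```bash
python3 - <<'E'
from h import *
print(arm.observe()["joints"].round(2))
st=[.5625,.0800,.0760,86.1]
for a in(-3.9,176.1): plan(*J(.130,-.080),.076,a,11,st)
E
```

```text
[ 0.01  0.63 -0.34  1.89  0.32  0.68 -0.6 ]
t 5.75 tcp [0.5636 0.0803 0.0168] toolx 86.11 F [0.6 0.2 0.9] w 0.85 gf 0.0
11 rows tx 0.0047 ty 0.0045 tz 0.0000 twist 0.0909 |0.007
t 5.75 tcp [0.5636 0.0803 0.0168] toolx 86.11 F [0.6 0.2 0.9] w 0.85 gf 0.0
11 rows tx -0.0038 ty 0.0053 tz 0.0000 twist -0.0909 |0.007
```

Emit:
move_arm --motion '[{"tx": 0, "ty": 0, "tz": -0.03, "twist": 0}, {"tx": 0, "ty": 0, "tz": -0.03, "twist": 0}, {"tx": -0.004, "ty": 0.005, "tz": 0, "twist": -0.09}, {"tx": -0.004, "ty": 0.005, "tz": 0, "twist": -0.09}, {"tx": -0.004, "ty": 0.005, "tz": 0, "twist": -0.09}, {"tx": -0.004, "ty": 0.005, "tz": 0, "twist": -0.09}, {"tx": -0.004, "ty": 0.005, "tz": 0, "twist": -0.09}, {"tx": -0.004, "ty": 0.005, "tz": 0, "twist": -0.09}, {"tx": -0.004, "ty": 0.005, "tz": 0, "twist": -0.09}, {"tx": -0.004, "ty": 0.005, "tz": 0, "twist": -0.09}, {"tx": -0.004, "ty": 0.005, "tz": 0, "twist": -0.09}, {"tx": -0.004, "ty": 0.005, "tz": 0, "twist": -0.09}]' --gripper -1

```text
clock: 6.95
position: [0.622, 0.0736, 0.0764]
ee_rot: [0.344, 3.122, -0.0]
force: [-0.7, -1.2, 0.8]
width: 1.003
gripper_force: 0.0
```

```bash
python3 - <<'E'
from h import *
print(arm.observe()["joints"].round(2))
plan(*J(.130,-.080),.015,176.1,2)
E
```

```text
[ 0.26  0.7  -0.72  1.68  0.55  0.97  0.69]
t 6.95 tcp [0.622  0.0736 0.0764] toolx 167.42 F [-0.7 -1.2  0.8] w 1.003 gf 0.0
2 rows tx -0.0018 ty 0.0041 tz 0.0307 twist -0.0482 |0.005
```

Emit:
move_arm --motion '[{"tx": -0.002, "ty": 0.004, "tz": 0.02, "twist": -0.05}, {"tx": -0.002, "ty": 0.004, "tz": 0.025, "twist": -0.047}, {"tx": 0, "ty": 0, "tz": 0.016, "twist": 0}, {"tx": 0, "ty": 0, "tz": 0, "twist": 0}, {"tx": 0.015, "ty": 0, "tz": 0, "twist": 0}, {"tx": 0.012, "ty": 0, "tz": 0, "twist": 0}, {"tx": 0.012, "ty": 0, "tz": 0, "twist": 0}, {"tx": 0.01, "ty": 0, "tz": 0, "twist": 0}, {"tx": 0, "ty": 0, "tz": 0, "twist": 0}]'

```text
clock: 7.85
position: [0.5772, 0.0846, 0.0157]
ee_rot: [0.114, 3.139, -0.001]
force: [0.4, 0.6, -0.3]
width: 0.996
gripper_force: 0.0
```

```bash
python3 - <<'E'
from h import *
s,m=pose();print(inv(s["position"][:2]).round(4));cal=arm.calibration("wrist");im=arm.get_image("wrist")
cv2.imwrite("pics/w3.png",cv2.cvtColor(im,cv2.COLOR_RGB2BGR))
E
```

```text
t 7.85 tcp [0.5772 0.0846 0.0157] toolx 175.83 F [ 0.4  0.6 -0.3] w 0.996 gf 0.0
[[ 0.08   -0.0798]]
```

View pics/w3.png

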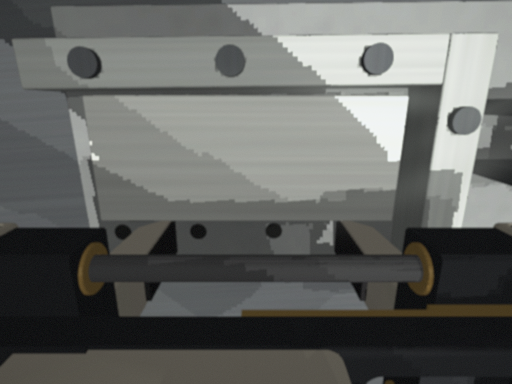

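The picture shows the plate on the bed (corners about (84,95), (408,95), (392,221), (99,221)), close to the long fence (inner top edge row ~87). A wider gap remains to the short fence on the right (column ~437).

```bash
python3 - <<'E'
from h import *
cal=arm.calibration("wrist")
print(inv(world(cal,[(84,95),(408,95),(392,221),(99,221)],.022)).round(4).tolist(), inv(world(cal,[(66,91),(445,84)],.04)).round(4).tolist())
E
```

```text
[[0.0025, -0.1631], [0.0032, -0.005], [0.0693, -0.0048], [0.0686, -0.1657]] [[0.0013, -0.1606], [-0.0008, 0.0013]]
```

Emit:
move_arm --motion '[{"tx": 0.0012, "ty": 0, "tz": 0, "twist": 0}, {"tx": 0.0012, "ty": 0, "tz": 0, "twist": 0}, {"tx": 0.001, "ty": 0, "tz": 0, "twist": 0}, {"tx": 0, "ty": 0, "tz": 0, "twist": 0}]'

```text
clock: 8.3
position: [0.5751, 0.0848, 0.0149]
ee_rot: [0.114, 3.139, 0.0]
force: [2.1, 0.1, 1.4]
width: 0.999
gripper_force: 1.3
```

Emit:
move_arm --motion '[{"tx": 0.001, "ty": 0, "tz": 0, "twist": 0}, {"tx": 0, "ty": 0, "tz": 0, "twist": 0}]'

```text
clock: 8.5
position: [0.5742, 0.085, 0.0149]
ee_rot: [0.113, 3.138, 0.001]
force: [4.6, -0.7, 0.3]
width: 1.0
gripper_force: 2.2
```

Emit:
move_arm --motion '[{"tx": 0.001, "ty": 0, "tz": 0, "twist": 0}, {"tx": 0.0005, "ty": 0, "tz": 0, "twist": 0}, {"tx": 0, "ty": 0, "tz": 0, "twist": 0}]'

```text
clock: 8.8
position: [0.5738, 0.0856, 0.0152]
ee_rot: [0.113, 3.136, 0.002]
force: [7.9, 0.8, -2.0]
width: 1.0
gripper_force: 3.9
```

Emit:
move_arm --motion '[{"tx": -0.012, "ty": 0, "tz": 0, "twist": 0}, {"tx": 0, "ty": -0.042, "tz": 0, "twist": 0}, {"tx": 0, "ty": -0.042, "tz": 0, "twist": 0}, {"tx": 0, "ty": -0.042, "tz": 0, "twist": 0}, {"tx": 0.028, "ty": 0, "tz": 0, "twist": 0}, {"tx": 0.028, "ty": 0, "tz": 0, "twist": 0}, {"tx": 0, "ty": 0.01, "tz": 0, "twist": 0}, {"tx": 0, "ty": 0.009, "tz": 0, "twist": 0}, {"tx": 0, "ty": 0.001, "tz": 0, "twist": 0}, {"tx": 0, "ty": 0, "tz": 0, "twist": 0}]' --gripper 1

```text
clock: 9.8
position: [0.5215, -0.0165, 0.0148]
ee_rot: [0.112, 3.139, 0.001]
force: [-0.9, -0.9, 0.6]
width: 0.176
gripper_force: 0.0
```

```bash
python3 - <<'E'
from h import *
s,m=pose();print(inv(s["position"][:2]).round(4))
E
```

```text
t 9.8 tcp [ 0.5215 -0.0165  0.0148] toolx 175.91 F [-0.9 -0.9  0.6] w 0.176 gf 0.0
[[ 0.0313 -0.1845]]
```

Emit:
move_arm --motion '[{"tx": 0, "ty": 0, "tz": 0, "twist": 0}, {"tx": 0, "ty": 0, "tz": 0, "twist": 0}, {"tx": 0, "ty": 0.001, "tz": 0, "twist": 0}, {"tx": 0, "ty": 0.001, "tz": 0, "twist": 0}, {"tx": 0, "ty": 0.001, "tz": 0, "twist": 0}, {"tx": 0, "ty": 0, "tz": 0, "twist": 0}]'

```text
clock: 10.4
position: [0.5207, -0.0144, 0.0148]
ee_rot: [0.113, 3.139, 0.0]
force: [-0.2, -0.5, 0.1]
width: 0.006
gripper_force: 0.0
```

Emit:
move_arm --motion '[{"tx": 0, "ty": 0.001, "tz": 0, "twist": 0}, {"tx": 0, "ty": 0.001, "tz": 0, "twist": 0}, {"tx": 0, "ty": 0, "tz": 0, "twist": 0}]'

```text
clock: 10.7
position: [0.5208, -0.0124, 0.0147]
ee_rot: [0.113, 3.139, 0.0]
force: [0.4, -0.5, 0.0]
width: 0.007
gripper_force: 0.0
```

Emit:
move_arm --motion '[{"tx": 0, "ty": 0.001, "tz": 0, "twist": 0}, {"tx": 0, "ty": 0.001, "tz": 0, "twist": 0}, {"tx": 0, "ty": 0.001, "tz": 0, "twist": 0}, {"tx": 0, "ty": 0, "tz": 0, "twist": 0}]'

```text
clock: 11.1
position: [0.521, -0.0094, 0.0147]
ee_rot: [0.113, 3.139, 0.0]
force: [-0.4, -0.6, 0.1]
width: 0.003
gripper_force: 0.0
```

```bash
python3 - <<'E'
from h import *
s,m=pose();print(inv(s["position"][:2]).round(4));cal=arm.calibration("top");im=arm.get_image("top")
P=proj(cal,[[*J(x,y),.022] for x,y in[(0,0),(.066,0),(.066,-.16),(0,-.16)]]);print(P.round(1).tolist())
cr=cv2.resize(cv2.cvtColor(im,cv2.COLOR_RGB2BGR)[160:235,130:250],None,fx=6,fy=6,interpolation=cv2.INTER_CUBIC)
cv2.imwrite("pics/t4.png",cr)
E
```

```text
t 11.1 tcp [ 0.521  -0.0094  0.0147] toolx 175.86 F [-0.4 -0.6  0.1] w 0.003 gf 0.0
[[ 0.0304 -0.1774]]
[[179.2, 205.4], [181.0, 185.0], [230.3, 188.8], [228.7, 209.2]]
```

View pics/t4.png

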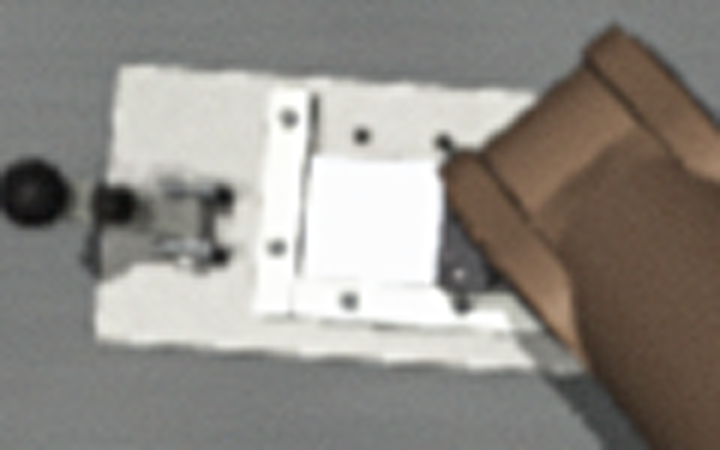

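The top crop shows the plate against the long fence, with its front end (column ~305) still a few mm short of the short fence (column ~293), so I push on.

Emit:
move_arm --motion '[{"tx": 0, "ty": 0.0015, "tz": 0, "twist": 0}, {"tx": 0, "ty": 0.0015, "tz": 0, "twist": 0}, {"tx": 0, "ty": 0.001, "tz": 0, "twist": 0}, {"tx": 0, "ty": 0, "tz": 0, "twist": 0}]'

```text
clock: 11.55
position: [0.5213, -0.0053, 0.0147]
ee_rot: [0.113, 3.139, 0.0]
force: [0.1, -0.8, -0.0]
width: 0.003
gripper_force: 0.0
```

Emit:
move_arm --motion '[{"tx": 0, "ty": 0.001, "tz": 0, "twist": 0}, {"tx": 0, "ty": 0.001, "tz": 0, "twist": 0}, {"tx": 0, "ty": 0, "tz": 0, "twist": 0}]'

```text
clock: 11.85
position: [0.5215, -0.0034, 0.0148]
ee_rot: [0.113, 3.139, 0.0]
force: [-0.1, -0.3, -0.0]
width: 0.007
gripper_force: 0.0
```

Emit:
move_arm --motion '[{"tx": 0, "ty": 0.001, "tz": 0, "twist": 0}, {"tx": 0, "ty": 0.001, "tz": 0, "twist": 0}, {"tx": 0, "ty": 0, "tz": 0, "twist": 0}]'

```text
clock: 12.15
position: [0.5214, -0.0027, 0.0146]
ee_rot: [-0.115, -3.139, 0.002]
force: [-0.3, -4.8, 0.6]
width: 0.004
gripper_force: 2.1
```

```bash
python3 - <<'E'
from h import *
s,m=pose();print(inv(s["position"][:2]).round(4));cal=arm.calibration("wrist");im=arm.get_image("wrist")
cv2.imwrite("pics/w5.png",cv2.cvtColor(im,cv2.COLOR_RGB2BGR))
E
```

```text
t 12.15 tcp [ 0.5214 -0.0027  0.0146] toolx 175.8 F [-0.3 -4.8  0.6] w 0.004 gf 2.1
[[ 0.0303 -0.1707]]
```

View pics/w5.png

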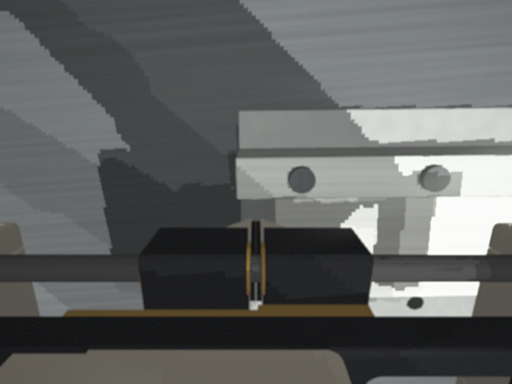

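The wrist view shows the shut fingers at the plate's near end, right of the fence end (240,175). The 5 N reaction suggests the plate has met the short fence.

Emit:
move_arm --motion '[{"tx": 0, "ty": 0.001, "tz": 0, "twist": 0}, {"tx": 0, "ty": 0.0007, "tz": 0, "twist": 0}, {"tx": 0, "ty": 0, "tz": 0, "twist": 0}]'

```text
clock: 12.5
position: [0.5213, -0.0025, 0.0145]
ee_rot: [-0.117, -3.138, 0.005]
force: [-0.5, -9.1, 2.9]
width: 0.002
gripper_force: 4.3
```

```bash
python3 - <<'E'
from h import *
s,m=pose();print(inv(s["position"][:2]).round(4))
plan(*J(.0775,-.080),.09,176,1)
E
```

```text
t 12.5 tcp [ 0.5213 -0.0025  0.0145] toolx 175.74 F [-0.5 -9.1  2.9] w 0.002 gf 4.3
[[ 0.0302 -0.1705]]
t 12.5 tcp [ 0.5213 -0.0025  0.0145] toolx 175.74 F [-0.5 -9.1  2.9] w 0.002 gf 4.3
1 rows tx -0.0467 ty 0.0908 tz -0.0755 twist -0.0029 |0.102
```

Emit:
move_arm --motion '[{"tx": 0, "ty": -0.015, "tz": 0, "twist": 0}, {"tx": -0.028, "ty": 0, "tz": 0, "twist": 0}, {"tx": -0.028, "ty": 0, "tz": 0, "twist": 0}, {"tx": 0, "ty": 0.034, "tz": 0, "twist": 0}, {"tx": 0, "ty": 0.034, "tz": 0, "twist": 0}, {"tx": 0, "ty": 0.034, "tz": 0, "twist": 0}, {"tx": 0, "ty": 0, "tz": 0, "twist": 0}, {"tx": 0.003, "ty": 0, "tz": 0, "twist": 0.001}, {"tx": 0.003, "ty": 0, "tz": 0, "twist": 0}, {"tx": 0.002, "ty": 0, "tz": 0, "twist": 0}, {"tx": 0.001, "ty": 0, "tz": 0, "twist": 0}, {"tx": 0, "ty": 0, "tz": 0, "twist": 0}]' --gripper -1

```text
clock: 13.7
position: [0.5749, 0.0828, 0.0148]
ee_rot: [0.118, 3.139, -0.0]
force: [0.4, 0.0, 0.2]
width: 0.979
gripper_force: 0.0
```

```bash
python3 - <<'E'
from h import *
s,m=pose();print(inv(s["position"][:2]).round(4))
E
```

```text
t 13.7 tcp [0.5749 0.0828 0.0148] toolx 175.71 F [0.4 0.  0.2] w 0.979 gf 0.0
[[ 0.0778 -0.0818]]
```

Emit:
move_arm --motion '[{"tx": 0.001, "ty": 0, "tz": 0, "twist": -0.004}, {"tx": 0.001, "ty": 0, "tz": 0, "twist": 0}, {"tx": 0.001, "ty": 0, "tz": 0, "twist": 0}, {"tx": 0, "ty": 0, "tz": 0, "twist": 0}]'

```text
clock: 14.1
position: [0.5735, 0.0836, 0.0151]
ee_rot: [0.106, 3.137, 0.001]
force: [6.9, -1.2, -1.9]
width: 0.999
gripper_force: 2.9
```

```bash
python3 - <<'E'
from h import *
s,m=pose();print(inv(s["position"][:2]).round(4));cal=arm.calibration("wrist");im=arm.get_image("wrist")
cv2.imwrite("pics/w6.png",cv2.cvtColor(im,cv2.COLOR_RGB2BGR))
print(proj(cal,[[*J(x,y),.022] for x,y in[(0,0),(.066,0),(.066,-.16),(0,-.16)]]).round(1).tolist())
E
```

```text
t 14.1 tcp [0.5735 0.0836 0.0151] toolx 176.12 F [ 6.9 -1.2 -1.9] w 0.999 gf 2.9
[[ 0.0764 -0.0811]]
[[421.6, 98.2], [402.9, 223.8], [111.5, 223.6], [93.3, 98.1]]
```

View pics/w6.png

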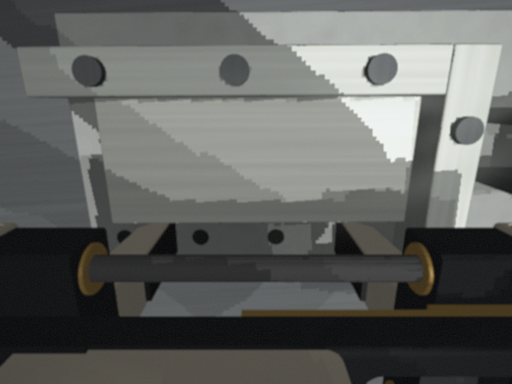

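The wrist view shows the large plate sitting flush: right edge (418,98)–(404,222) against the short fence's foot, top edge at row ~98 against the long fence, as predicted for the seated pose.

```bash
python3 - <<'E'
from h import *
p=J(.0905,-.081);plan(.655,-.315,.16,105.8,11,[*p,.055,176.1])
E
```

```text
t 14.15 tcp [0.5735 0.0836 0.0151] toolx 176.11 F [ 5.4 -0.9 -1.1] w 1.003 gf 2.9
11 rows tx -0.0278 ty -0.0274 tz -0.0095 twist 0.0710 |0.039
```

Emit:
move_arm --motion '[{"tx": -0.014, "ty": 0, "tz": -0.04, "twist": 0}, {"tx": -0.028, "ty": -0.0274, "tz": -0.0095, "twist": 0.071}, {"tx": -0.028, "ty": -0.0274, "tz": -0.0095, "twist": 0.071}, {"tx": -0.028, "ty": -0.0274, "tz": -0.0095, "twist": 0.071}, {"tx": -0.028, "ty": -0.0274, "tz": -0.0095, "twist": 0.071}, {"tx": -0.028, "ty": -0.0274, "tz": -0.0095, "twist": 0.071}, {"tx": -0.028, "ty": -0.0274, "tz": -0.0095, "twist": 0.071}, {"tx": -0.028, "ty": -0.0274, "tz": -0.0095, "twist": 0.071}, {"tx": -0.028, "ty": -0.0274, "tz": -0.0095, "twist": 0.071}, {"tx": -0.028, "ty": -0.0274, "tz": -0.0095, "twist": 0.071}, {"tx": -0.028, "ty": -0.0274, "tz": -0.0095, "twist": 0.071}, {"tx": -0.028, "ty": -0.0274, "tz": -0.0095, "twist": 0.071}]'

```text
clock: 15.35
position: [0.654, -0.3171, 0.1591]
ee_rot: [-1.899, -2.501, -0.0]
force: [0.6, -1.1, 0.0]
width: 1.0
gripper_force: 0.0
```

Emit:
move_arm --motion '[{"tx": 0, "ty": 0, "tz": 0, "twist": 0}, {"tx": 0, "ty": 0, "tz": 0, "twist": 0}]'

```text
clock: 15.55
position: [0.6538, -0.3172, 0.1591]
ee_rot: [-1.897, -2.504, 0.001]
force: [-0.1, 1.2, 0.1]
width: 1.001
gripper_force: 0.0
```

```bash
python3 - <<'E'
from h import *
s,m=pose();cal=arm.calibration("wrist");im=arm.get_image("wrist")
cv2.imwrite("pics/w7.png",cv2.cvtColor(im,cv2.COLOR_RGB2BGR))
for d in arm.regions_of("wrist","small_plate_center")[:4]:
    k=d["region"];print(round(d["conf"],2),np.round(np.array(d["point"])*[512,384]),im[k].mean(0).round(),rect(cal,k,.012))
E
```

```text
t 15.55 tcp [ 0.6538 -0.3172  0.1591] toolx 105.72 F [-0.1  1.2  0.1] w 1.001 gf 0.0
0.96 [259.  78.] [236. 238. 238.] (632.7, -226.7, 110.6, 50.2, -74.17)
0.88 [ 91. 150.] [25. 25. 27.] (486.2, -338.4, 109.8, 55.0, -61.12)
0.83 [288. 230.] [33. 32. 34.] (702.3, -369.7, 108.6, 52.7, 45.58)
```

View pics/w7.png

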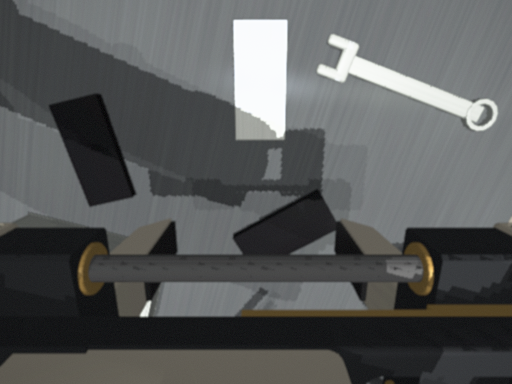

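The wrist picture shows the small white plate at (260,80), between a black look-alike (285,225) and the spanner, whose jaw at (320,70) is close. I therefore open only partly and grasp slightly towards the near end.

```bash
python3 - <<'E'
from h import *
print(world(arm.calibration("wrist"),[(318,70),(333,36)],.005))
plan(.636,-.2382,.004,105.83,1)
E
```

```text
[[ 0.68475386 -0.19623679]
 [ 0.68849129 -0.16367294]]
t 15.65 tcp [ 0.6548 -0.3142  0.1589] toolx 105.96 F [-0.   0.1 -0.3] w 0.999 gf 0.0
1 rows tx 0.0783 ty 0.0028 tz 0.1549 twist 0.0014 |0.078
```

Emit:
move_arm --motion '[{"tx": 0.04, "ty": 0.0015, "tz": 0.04, "twist": 0}, {"tx": 0.0395, "ty": 0.0015, "tz": 0.04, "twist": 0.001}, {"tx": 0, "ty": 0, "tz": 0.03, "twist": 0}, {"tx": 0, "ty": 0, "tz": 0, "twist": 0}, {"tx": 0, "ty": 0, "tz": 0, "twist": 0}, {"tx": 0, "ty": 0, "tz": 0, "twist": 0}]' --gripper -0.44

```text
clock: 16.25
position: [0.6394, -0.2482, 0.0602]
ee_rot: [1.895, 2.502, 0.001]
force: [-0.2, -0.0, 0.2]
width: 0.717
gripper_force: 0.0
```

```bash
python3 - <<'E'
from h import *
plan(.636,-.2382,.004,105.83,1)
plan(.636,-.2382,.004,105.83,1)
E
```

```text
t 16.25 tcp [ 0.6394 -0.2482  0.0602] toolx 105.71 F [-0.2 -0.   0.2] w 0.717 gf 0.0
1 rows tx 0.0106 ty -0.0006 tz 0.0562 twist -0.0013 |0.011
t 16.25 tcp [ 0.6394 -0.2482  0.0602] toolx 105.71 F [-0.2 -0.   0.2] w 0.717 gf 0.0
1 rows tx 0.0106 ty -0.0006 tz 0.0562 twist -0.0013 |0.011
```

Emit:
move_arm --motion '[{"tx": 0.0105, "ty": -0.0006, "tz": 0.016, "twist": -0.001}, {"tx": 0, "ty": 0, "tz": 0.025, "twist": 0}, {"tx": 0, "ty": 0, "tz": 0.015, "twist": 0}, {"tx": 0, "ty": 0, "tz": 0, "twist": 0}, {"tx": 0, "ty": 0, "tz": 0, "twist": 0}]'

```text
clock: 16.75
position: [0.6351, -0.2382, 0.0032]
ee_rot: [1.895, 2.505, 0.0]
force: [0.6, -0.2, 0.8]
width: 0.722
gripper_force: 0.0
```

Emit:
move_arm --motion '[{"tx": 0, "ty": 0, "tz": 0, "twist": 0}, {"tx": 0, "ty": 0, "tz": 0, "twist": 0}, {"tx": 0, "ty": 0, "tz": 0, "twist": 0}, {"tx": 0, "ty": 0, "tz": 0, "twist": 0}]' --gripper 1 --squeeze 30

```text
clock: 17.15
position: [0.6351, -0.2378, 0.0032]
ee_rot: [1.894, 2.505, 0.001]
force: [-0.4, -0.5, 5.4]
width: 0.54
gripper_force: 30.0
```

```bash
python3 - <<'E'
from h import *
plan(*J(.053,-.0735),.1,86.1,10)
E
```

```text
t 17.15 tcp [ 0.6351 -0.2378  0.0032] toolx 105.82 F [-0.4 -0.5  5.4] w 0.54 gf 30.0
10 rows tx 0.0340 ty -0.0044 tz -0.0097 twist 0.0219 |0.034
```

Emit:
move_arm --motion '[{"tx": 0, "ty": 0, "tz": -0.03, "twist": 0}, {"tx": 0.034, "ty": -0.0044, "tz": -0.03, "twist": 0.022}, {"tx": 0.034, "ty": -0.0044, "tz": -0.015, "twist": 0.022}, {"tx": 0.034, "ty": -0.0044, "tz": -0.005, "twist": 0.022}, {"tx": 0.034, "ty": -0.0044, "tz": 0, "twist": 0.022}, {"tx": 0.034, "ty": -0.0044, "tz": 0, "twist": 0.022}, {"tx": 0.034, "ty": -0.0044, "tz": 0, "twist": 0.022}, {"tx": 0.034, "ty": -0.0044, "tz": 0, "twist": 0.022}, {"tx": 0.034, "ty": -0.0044, "tz": 0, "twist": 0.022}, {"tx": 0.034, "ty": -0.0044, "tz": 0, "twist": 0.022}, {"tx": 0.034, "ty": -0.0044, "tz": 0, "twist": 0.022}, {"tx": 0, "ty": 0, "tz": 0, "twist": 0}]'

```text
clock: 18.35
position: [0.5491, 0.0997, 0.0827]
ee_rot: [-2.288, -2.149, -0.004]
force: [0.4, 0.6, -1.7]
width: 0.538
gripper_force: 30.0
```

Emit:
move_arm --motion '[{"tx": 0, "ty": 0, "tz": 0, "twist": 0}, {"tx": 0, "ty": 0, "tz": 0, "twist": 0}]'

```text
clock: 18.55
position: [0.5502, 0.0918, 0.0821]
ee_rot: [2.298, 2.142, -0.002]
force: [0.7, -1.0, -2.3]
width: 0.542
gripper_force: 30.0
```

```bash
python3 - <<'E'
from h import *
plan(*J(.053,-.0735),.0265,86.1,1)
cal=arm.calibration("wrist");s=arm.observe();im=arm.get_image("wrist")
z=s["position"][2]-.0032+.012
cv2.imwrite("pics/w8.png",cv2.cvtColor(im,cv2.COLOR_RGB2BGR))
t=np.radians(86.1);X=np.array([np.cos(t),np.sin(t)]);Y=np.array([np.sin(t),-np.cos(t)]);p=s["position"][:2]
print(proj(cal,[[*(p+X*(.0115+.055)+Y*w),z] for w in(-.025,.025)]).round(1).tolist(), proj(cal,[[*J(x,y),.022] for x,y in[(0,0),(.066,0)]]).round(1).tolist(),proj(cal,[[*J(x,y),.04] for x,y in[(0,0),(.1,0)]]).round(1).tolist())
E
```

```text
t 18.55 tcp [0.5502 0.0918 0.0821] toolx 85.99 F [ 0.7 -1.  -2.3] w 0.542 gf 30.0
1 rows tx 0.0010 ty 0.0004 tz 0.0556 twist -0.0013 |0.001
[[204.4, 119.3], [306.3, 119.1]] [[180.9, 102.3], [274.4, 102.1]] [[174.2, 102.3], [328.6, 102.0]]
```

View pics/w8.png

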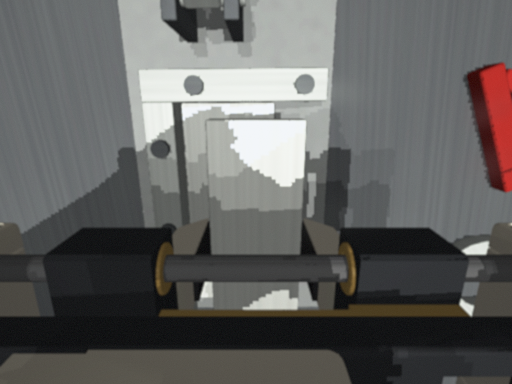

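The picture shows the held small plate's front edge at row 120 (columns 206–306), as predicted. The large plate's edge meets the short fence at row ~102 and the fence strip at column ~182, so it is still flush.

Emit:
move_arm --motion '[{"tx": 0.0005, "ty": 0, "tz": 0.03, "twist": 0}, {"tx": 0, "ty": 0, "tz": 0.018, "twist": 0}, {"tx": 0, "ty": 0, "tz": 0.007, "twist": 0}, {"tx": 0, "ty": 0, "tz": 0, "twist": 0}, {"tx": 0, "ty": 0, "tz": 0, "twist": 0}]'

```text
clock: 19.1
position: [0.5509, 0.0932, 0.0279]
ee_rot: [2.298, 2.142, 0.001]
force: [0.3, 1.5, -1.5]
width: 0.537
gripper_force: 30.0
```

Emit:
move_arm --motion '[{"tx": 0, "ty": 0, "tz": 0, "twist": 0}, {"tx": 0, "ty": 0, "tz": 0, "twist": 0}, {"tx": 0, "ty": 0, "tz": 0, "twist": 0}]' --gripper -0.33

```text
clock: 19.4
position: [0.5508, 0.0937, 0.028]
ee_rot: [2.297, 2.143, 0.002]
force: [0.7, -0.2, 0.5]
width: 0.662
gripper_force: 0.0
```

```bash
python3 - <<'E'
from h import *
plan(*J(.11,-.0665),.08,176.1,11,[.5505,.093,.0865,86.1])
E
```

```text
t 19.4 tcp [0.5508 0.0937 0.028 ] toolx 86.03 F [ 0.7 -0.2  0.5] w 0.662 gf 0.0
11 rows tx -0.0033 ty 0.0048 tz 0.0006 twist -0.0909 |0.006
```

Emit:
move_arm --motion '[{"tx": 0, "ty": 0, "tz": -0.03, "twist": 0}, {"tx": -0.003, "ty": 0.005, "tz": -0.03, "twist": -0.0909}, {"tx": -0.003, "ty": 0.005, "tz": 0, "twist": -0.0909}, {"tx": -0.003, "ty": 0.005, "tz": 0, "twist": -0.0909}, {"tx": -0.003, "ty": 0.005, "tz": 0, "twist": -0.0909}, {"tx": -0.003, "ty": 0.005, "tz": 0, "twist": -0.0909}, {"tx": -0.003, "ty": 0.005, "tz": 0, "twist": -0.0909}, {"tx": -0.003, "ty": 0.005, "tz": 0, "twist": -0.0909}, {"tx": -0.003, "ty": 0.005, "tz": 0, "twist": -0.0909}, {"tx": -0.003, "ty": 0.005, "tz": 0, "twist": -0.0909}, {"tx": -0.003, "ty": 0.005, "tz": 0, "twist": -0.0909}, {"tx": -0.003, "ty": 0.005, "tz": 0, "twist": -0.0909}]'

```text
clock: 20.6
position: [0.6083, 0.0994, 0.0876]
ee_rot: [0.101, 3.139, -0.0]
force: [0.3, -0.1, 0.8]
width: 0.668
gripper_force: 0.0
```

Emit:
move_arm --motion '[{"tx": 0, "ty": 0, "tz": 0, "twist": 0}, {"tx": 0, "ty": 0, "tz": 0, "twist": 0}]'

```text
clock: 20.8
position: [0.6077, 0.0995, 0.0873]
ee_rot: [-0.116, -3.139, -0.0]
force: [-0.6, -0.1, 0.8]
width: 0.664
gripper_force: 0.0
```

```bash
python3 - <<'E'
from h import *
plan(*J(.11,-.0665),.027,176.1,1)
E
```

```text
t 20.8 tcp [0.6077 0.0995 0.0873] toolx 175.78 F [-0.6 -0.1  0.8] w 0.664 gf 0.0
1 rows tx -0.0006 ty -0.0036 tz 0.0603 twist -0.0036 |0.004
```

Emit:
move_arm --motion '[{"tx": 0, "ty": -0.0036, "tz": 0.03, "twist": -0.0036}, {"tx": 0, "ty": 0, "tz": 0.022, "twist": 0}, {"tx": 0, "ty": 0, "tz": 0.008, "twist": 0}, {"tx": 0, "ty": 0, "tz": 0, "twist": 0}, {"tx": 0.01, "ty": 0, "tz": 0, "twist": 0}, {"tx": 0.01, "ty": 0, "tz": 0, "twist": 0}, {"tx": 0.01, "ty": 0, "tz": 0, "twist": 0}, {"tx": 0.01, "ty": 0, "tz": 0, "twist": 0}, {"tx": 0.006, "ty": 0, "tz": 0, "twist": 0}, {"tx": 0, "ty": 0, "tz": 0, "twist": 0}]'

```text
clock: 21.8
position: [0.5607, 0.0989, 0.0276]
ee_rot: [-0.099, -3.14, 0.001]
force: [0.1, 0.0, -0.2]
width: 0.661
gripper_force: 0.0
```

```bash
python3 - <<'E'
from h import *
s,m=pose();print(inv(s["position"][:2]).round(4))
E
```

```text
t 21.8 tcp [0.5607 0.0989 0.0276] toolx 176.38 F [ 0.1  0.  -0.2] w 0.661 gf 0.0
[[ 0.0626 -0.0667]]
```

Emit:
move_arm --motion '[{"tx": 0.0012, "ty": 0, "tz": 0, "twist": 0.002}, {"tx": 0.0012, "ty": 0, "tz": 0, "twist": 0}, {"tx": 0.001, "ty": 0, "tz": 0, "twist": 0}, {"tx": 0, "ty": 0, "tz": 0, "twist": 0}]'

```text
clock: 22.2
position: [0.5585, 0.0991, 0.0272]
ee_rot: [0.105, 3.14, 0.0]
force: [2.4, 0.1, 0.5]
width: 0.661
gripper_force: 1.0
```

Emit:
move_arm --motion '[{"tx": 0.001, "ty": 0, "tz": 0, "twist": 0}, {"tx": 0, "ty": 0, "tz": 0, "twist": 0}]'

```text
clock: 22.4
position: [0.5583, 0.0993, 0.0275]
ee_rot: [0.105, 3.138, 0.001]
force: [4.7, -0.5, -1.0]
width: 0.663
gripper_force: 2.6
```

Emit:
move_arm --motion '[{"tx": 0.001, "ty": 0, "tz": 0, "twist": 0}, {"tx": 0, "ty": 0, "tz": 0, "twist": 0}]'

```text
clock: 22.6
position: [0.5582, 0.0993, 0.0277]
ee_rot: [0.105, 3.137, 0.001]
force: [7.3, -0.0, -0.7]
width: 0.664
gripper_force: 3.7
```

Emit:
move_arm --motion '[{"tx": -0.015, "ty": 0, "tz": 0, "twist": 0}, {"tx": 0, "ty": -0.033, "tz": 0, "twist": 0}, {"tx": 0, "ty": -0.033, "tz": 0, "twist": 0}, {"tx": 0, "ty": -0.033, "tz": 0, "twist": 0}, {"tx": 0.025, "ty": 0, "tz": 0, "twist": 0}, {"tx": 0.025, "ty": 0, "tz": 0, "twist": 0}, {"tx": 0, "ty": 0, "tz": 0, "twist": 0}, {"tx": 0, "ty": 0, "tz": 0, "twist": 0}, {"tx": 0, "ty": 0, "tz": 0, "twist": 0}, {"tx": 0, "ty": 0.015, "tz": 0, "twist": 0}, {"tx": 0, "ty": 0.014, "tz": 0, "twist": 0}, {"tx": 0, "ty": 0, "tz": 0, "twist": 0}]' --gripper 1

```text
clock: 23.8
position: [0.5173, 0.0357, 0.0277]
ee_rot: [0.099, 3.139, 0.004]
force: [-0.1, 0.2, 0.3]
width: 0.008
gripper_force: 0.0
```

```bash
python3 - <<'E'
from h import *
s,m=pose();print(inv(s["position"][:2]).round(4))
E
```

```text
t 23.8 tcp [0.5173 0.0357 0.0277] toolx 176.39 F [-0.1  0.2  0.3] w 0.008 gf 0.0
[[ 0.0236 -0.1327]]
```

Emit:
move_arm --motion '[{"tx": 0, "ty": 0.004, "tz": 0, "twist": 0.002}, {"tx": 0, "ty": 0.003, "tz": 0, "twist": 0}, {"tx": 0, "ty": 0.0025, "tz": 0, "twist": 0}, {"tx": 0, "ty": 0, "tz": 0, "twist": 0}]'

```text
clock: 24.2
position: [0.5173, 0.0413, 0.0273]
ee_rot: [-0.11, -3.14, 0.0]
force: [-0.0, -0.2, 0.2]
width: 0.003
gripper_force: 0.0
```

Emit:
move_arm --motion '[{"tx": 0, "ty": 0.001, "tz": 0, "twist": 0}, {"tx": 0, "ty": 0.001, "tz": 0, "twist": 0}, {"tx": 0, "ty": 0, "tz": 0, "twist": 0}]'

```text
clock: 24.5
position: [0.5175, 0.0429, 0.0273]
ee_rot: [-0.111, -3.14, 0.001]
force: [-0.7, -2.2, -0.1]
width: 0.005
gripper_force: 0.6
```

Emit:
move_arm --motion '[{"tx": 0, "ty": 0.001, "tz": 0, "twist": 0}, {"tx": 0, "ty": 0.0005, "tz": 0, "twist": 0}, {"tx": 0, "ty": 0, "tz": 0, "twist": 0}]'

```text
clock: 24.8
position: [0.5176, 0.0448, 0.0273]
ee_rot: [0.11, 3.14, 0.0]
force: [-0.3, -2.1, -0.2]
width: 0.006
gripper_force: 0.5
```

Emit:
move_arm --motion '[{"tx": 0, "ty": 0.001, "tz": 0, "twist": 0}, {"tx": 0, "ty": 0.001, "tz": 0, "twist": 0}, {"tx": 0, "ty": 0.001, "tz": 0, "twist": 0}, {"tx": 0, "ty": 0, "tz": 0, "twist": 0}]'

```text
clock: 25.2
position: [0.5179, 0.048, 0.0274]
ee_rot: [0.109, 3.14, 0.0]
force: [0.0, -1.2, 0.4]
width: 0.005
gripper_force: 0.4
```

Emit:
move_arm --motion '[{"tx": 0, "ty": 0.001, "tz": 0, "twist": 0}, {"tx": 0, "ty": 0, "tz": 0, "twist": 0}]'

```text
clock: 25.4
position: [0.5179, 0.0485, 0.0273]
ee_rot: [-0.11, -3.14, 0.001]
force: [-0.3, -2.4, 0.5]
width: 0.004
gripper_force: 1.0
```

Emit:
move_arm --motion '[{"tx": 0, "ty": 0.001, "tz": 0, "twist": 0}, {"tx": 0, "ty": 0.001, "tz": 0, "twist": 0}, {"tx": 0, "ty": 0, "tz": 0, "twist": 0}]'

```text
clock: 25.7
position: [0.5179, 0.0488, 0.0272]
ee_rot: [-0.112, -3.139, 0.004]
force: [0.5, -7.6, 3.0]
width: 0.008
gripper_force: 3.6
```

```bash
python3 - <<'E'
from h import *
s,m=pose();print(inv(s["position"][:2]).round(4))
E
```

```text
t 25.7 tcp [0.5179 0.0488 0.0272] toolx 175.9 F [ 0.5 -7.6  3. ] w 0.008 gf 3.6
[[ 0.0233 -0.1196]]
```

Emit:
move_arm --motion '[{"tx": 0, "ty": -0.015, "tz": 0, "twist": 0}, {"tx": -0.026, "ty": 0, "tz": 0, "twist": 0}, {"tx": -0.026, "ty": 0, "tz": 0, "twist": 0.001}, {"tx": 0, "ty": 0.034, "tz": 0, "twist": 0}, {"tx": 0, "ty": 0.034, "tz": 0, "twist": 0}, {"tx": 0, "ty": 0, "tz": 0, "twist": 0}, {"tx": 0.006, "ty": 0, "tz": 0, "twist": 0}, {"tx": 0.005, "ty": 0, "tz": 0, "twist": 0}, {"tx": 0.002, "ty": 0, "tz": 0, "twist": 0}, {"tx": 0.001, "ty": 0, "tz": 0, "twist": 0}, {"tx": 0, "ty": 0, "tz": 0, "twist": 0}]' --gripper -0.33

```text
clock: 26.8
position: [0.5597, 0.1002, 0.0274]
ee_rot: [0.114, 3.139, -0.001]
force: [0.1, -0.1, 0.7]
width: 0.666
gripper_force: 0.0
```

Emit:
move_arm --motion '[{"tx": 0.001, "ty": 0, "tz": 0, "twist": 0}, {"tx": 0.001, "ty": 0, "tz": 0, "twist": 0}, {"tx": 0, "ty": 0, "tz": 0, "twist": 0}]'

```text
clock: 27.1
position: [0.5586, 0.1007, 0.0275]
ee_rot: [0.113, 3.138, -0.0]
force: [4.8, -2.1, -1.2]
width: 0.665
gripper_force: 1.9
```

```bash
python3 - <<'E'
from h import *
s,m=pose();print(inv(s["position"][:2]).round(4));cal=arm.calibration("wrist");im=arm.get_image("wrist")
P=proj(cal,[[*J(x,y),z] for x,y,z in[(0,0,.034),(.05,0,.034),(.05,-.11,.034),(0,-.11,.034),(0,0,.022),(.066,0,.022),(.066,-.16,.022),(0,-.16,.022)]]);print(P.round(1).tolist())
b=cv2.cvtColor(im,cv2.COLOR_RGB2BGR);cv2.imwrite("pics/w9.png",cv2.resize(b[60:260,40:512],None,fx=1.69,fy=1.69))
E
```

```text
t 27.1 tcp [0.5586 0.1007 0.0275] toolx 175.87 F [ 4.8 -2.1 -1.2] w 0.665 gf 1.9
[[ 0.0604 -0.065 ]]
[[384.0, 130.8], [373.5, 223.0], [173.4, 223.7], [165.5, 131.7], [374.8, 128.8], [363.1, 239.9], [98.2, 240.7], [79.9, 129.9]]
```

View pics/w9.png

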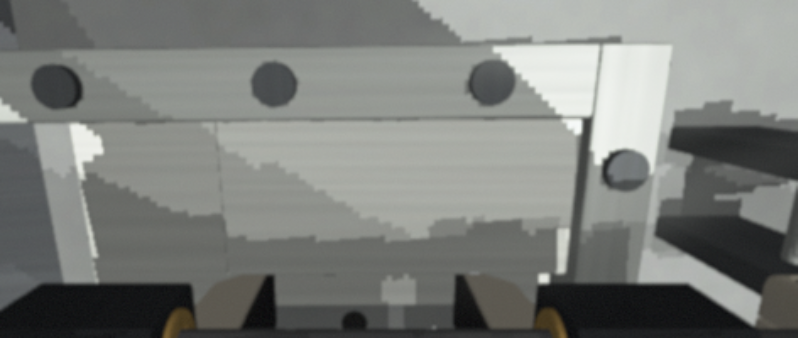

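The crop shows the small plate seated in the corner: right top corner at (582,122), which is pixel (384,132), as predicted for flush. The large plate is beneath it, extending left. Next is the hold-down.

Emit:
move_arm --motion '[{"tx": -0.014, "ty": 0, "tz": 0, "twist": 0}, {"tx": 0, "ty": 0, "tz": -0.04, "twist": 0}, {"tx": 0, "ty": 0, "tz": -0.04, "twist": 0}, {"tx": 0, "ty": 0, "tz": -0.04, "twist": 0}, {"tx": 0, "ty": 0, "tz": -0.04, "twist": 0}, {"tx": 0, "ty": 0, "tz": -0.04, "twist": 0}, {"tx": 0, "ty": 0, "tz": -0.04, "twist": 0}, {"tx": 0, "ty": 0, "tz": 0, "twist": 0}]' --gripper 1

```text
clock: 27.95
position: [0.5733, 0.1022, 0.2727]
ee_rot: [0.111, 3.133, 0.004]
force: [-0.1, 0.7, -0.5]
width: 0.025
gripper_force: 0.0
```

```bash
python3 - <<'E'
from h import *
plan(*J(.026,.152),.26,176,6)
cal=arm.calibration("top");im=arm.get_image("top")
print([(round(d["conf"],2),world(cal,np.array(d["point"])*[512,384],.181).round(4)) for d in arm.place_of("top","holddown_knob")[:2]],J(.026,.105))
E
```

```text
t 27.95 tcp [0.5733 0.1022 0.2727] toolx 175.93 F [-0.1  0.7 -0.5] w 0.025 gf 0.0
6 rows tx 0.0082 ty 0.0357 tz 0.0021 twist -0.0001 |0.037
[(0.81, array([[0.5291, 0.272 ]])), (0.5, array([[0.6902, 0.2844]]))] [0.5358814  0.27268845]
```

Emit:
move_arm --motion '[{"tx": 0.008, "ty": 0.036, "tz": 0, "twist": 0}, {"tx": 0.008, "ty": 0.036, "tz": 0, "twist": 0}, {"tx": 0.008, "ty": 0.036, "tz": 0, "twist": 0}, {"tx": 0.008, "ty": 0.036, "tz": 0, "twist": 0}, {"tx": 0.008, "ty": 0.036, "tz": 0, "twist": 0}, {"tx": 0.008, "ty": 0.036, "tz": 0, "twist": 0}, {"tx": 0, "ty": 0, "tz": 0, "twist": 0}, {"tx": 0, "ty": 0, "tz": 0, "twist": 0}]'

```text
clock: 28.85
position: [0.5381, 0.3194, 0.2654]
ee_rot: [-0.108, -3.137, 0.003]
force: [0.2, -0.0, 0.1]
width: 0.004
gripper_force: 0.0
```

```bash
python3 - <<'E'
from h import *
s,m=pose();print(inv(s["position"][:2]).round(4))
plan(*J(.026,.15),.16,176,1)
E
```

```text
t 28.85 tcp [0.5381 0.3194 0.2654] toolx 176.05 F [ 0.2 -0.   0.1] w 0.004 gf 0.0
[[0.025  0.1517]]
t 28.85 tcp [0.5381 0.3194 0.2654] toolx 176.05 F [ 0.2 -0.   0.1] w 0.004 gf 0.0
1 rows tx -0.0010 ty -0.0017 tz 0.1054 twist 0.0005 |0.002
```

Descend behind the knob, then push slowly in -y (tool -y).

Emit:
move_arm --motion '[{"tx": 0, "ty": 0, "tz": 0.035, "twist": 0}, {"tx": 0, "ty": 0, "tz": 0.035, "twist": 0}, {"tx": 0, "ty": 0, "tz": 0.034, "twist": 0}, {"tx": 0, "ty": 0, "tz": 0, "twist": 0}, {"tx": 0, "ty": -0.008, "tz": 0, "twist": 0}, {"tx": 0, "ty": -0.008, "tz": 0, "twist": 0}, {"tx": 0, "ty": -0.008, "tz": 0, "twist": 0}, {"tx": 0, "ty": -0.008, "tz": 0, "twist": 0}, {"tx": 0, "ty": 0, "tz": 0, "twist": 0}]'

```text
clock: 29.75
position: [0.5377, 0.2851, 0.164]
ee_rot: [0.116, 3.138, -0.002]
force: [0.1, 0.9, 1.3]
width: 0.005
gripper_force: 0.2
```

Emit:
move_arm --motion '[{"tx": 0, "ty": -0.008, "tz": 0, "twist": 0}, {"tx": 0, "ty": -0.008, "tz": 0, "twist": 0}, {"tx": 0, "ty": -0.008, "tz": 0, "twist": 0}, {"tx": 0, "ty": -0.008, "tz": 0, "twist": 0}, {"tx": 0, "ty": 0, "tz": 0, "twist": 0}]'

```text
clock: 30.25
position: [0.5349, 0.2531, 0.163]
ee_rot: [-0.115, -3.139, 0.003]
force: [0.2, 0.5, -0.3]
width: 0.003
gripper_force: 0.0
```

Emit:
move_arm --motion '[{"tx": 0, "ty": -0.008, "tz": 0, "twist": 0}, {"tx": 0, "ty": -0.008, "tz": 0, "twist": 0}, {"tx": 0, "ty": -0.008, "tz": 0, "twist": 0}, {"tx": 0, "ty": -0.008, "tz": 0, "twist": 0}, {"tx": 0, "ty": -0.006, "tz": 0, "twist": 0}, {"tx": 0, "ty": 0, "tz": 0, "twist": 0}]'

```text
clock: 30.85
position: [0.5322, 0.2159, 0.1632]
ee_rot: [-0.115, -3.139, 0.001]
force: [0.2, 0.2, 0.3]
width: 0.006
gripper_force: 0.0
```

```bash
python3 - <<'E'
from h import *
s,m=pose();print(inv(s["position"][:2]).round(4))
for c_ in("top","scene"):
    cal=arm.calibration(c_);im=arm.get_image(c_)
    r=arm.place_of(c_,"holddown_knob")[:2];print([(round(d["conf"],2),(np.array(d["point"])*[512,384]).round(1)) for d in r])
    a=np.arange(0,2,.2);print(proj(cal,[[*J(.026,.055-.135*np.cos(t)),.056+.135*np.sin(t)] for t in a]).round(0).tolist())
E
```

```text
t 30.85 tcp [0.5322 0.2159 0.1632] toolx 175.82 F [0.2 0.2 0.3] w 0.006 gf 0.0
[[0.0262 0.0481]]
[(0.42, array([288.2, 124.8]))]
[[203.0, 199.0], [202.0, 198.0], [198.0, 197.0], [193.0, 196.0], [186.0, 195.0], [178.0, 194.0], [169.0, 194.0], [159.0, 193.0], [150.0, 192.0], [141.0, 191.0]]
[(0.68, array([296.3, 131.9]))]
[[283.0, 166.0], [284.0, 160.0], [286.0, 154.0], [289.0, 147.0], [293.0, 140.0], [298.0, 133.0], [304.0, 127.0], [309.0, 122.0], [315.0, 118.0], [320.0, 115.0]]
```

The knob shows in the scene view at (296,132), about 1.0 rad: it is over the top and sinking. I retreat and wait.

Emit:
move_arm --motion '[{"tx": 0, "ty": 0.03, "tz": 0, "twist": 0}, {"tx": 0, "ty": 0.03, "tz": -0.02, "twist": 0}, {"tx": 0, "ty": 0.02, "tz": -0.04, "twist": 0}, {"tx": 0, "ty": 0, "tz": -0.04, "twist": 0}, {"tx": 0, "ty": 0, "tz": -0.04, "twist": 0}, {"tx": 0, "ty": 0, "tz": 0, "twist": 0}, {"tx": 0, "ty": 0, "tz": 0, "twist": 0}, {"tx": 0, "ty": 0, "tz": 0, "twist": 0}, {"tx": 0, "ty": 0, "tz": 0, "twist": 0}, {"tx": 0, "ty": 0, "tz": 0, "twist": 0}, {"tx": 0, "ty": 0, "tz": 0, "twist": 0}, {"tx": 0, "ty": 0, "tz": 0, "twist": 0}]'

```text
clock: 32.25
position: [0.5377, 0.2969, 0.303]
ee_rot: [-0.113, -3.139, 0.0]
force: [0.5, -1.0, -0.0]
width: 0.007
gripper_force: 0.0
```

Emit:
move_arm --motion '[{"tx": 0, "ty": 0, "tz": 0, "twist": 0}, {"tx": 0, "ty": 0, "tz": 0, "twist": 0}, {"tx": 0, "ty": 0, "tz": 0, "twist": 0}, {"tx": 0, "ty": 0, "tz": 0, "twist": 0}, {"tx": 0, "ty": 0, "tz": 0, "twist": 0}, {"tx": 0, "ty": 0, "tz": 0, "twist": 0}, {"tx": 0, "ty": 0, "tz": 0, "twist": 0}, {"tx": 0, "ty": 0, "tz": 0, "twist": 0}, {"tx": 0, "ty": 0, "tz": 0, "twist": 0}, {"tx": 0, "ty": 0, "tz": 0, "twist": 0}, {"tx": 0, "ty": 0, "tz": 0, "twist": 0}, {"tx": 0, "ty": 0, "tz": 0, "twist": 0}]'

```text
clock: 33.45
position: [0.5377, 0.297, 0.3033]
ee_rot: [0.112, 3.14, -0.0]
force: [0.3, 1.1, -0.1]
width: 0.003
gripper_force: 0.0
```

```bash
python3 - <<'E'
from h import *
s,m=pose()
for c_ in("scene","top"):
    im=arm.get_image(c_)
    print(c_,[(round(d["conf"],2),(np.array(d["point"])*[512,384]).round(1)) for d in arm.place_of(c_,"holddown_knob")[:2]])
    cv2.imwrite(f"pics/{c_}9.png",cv2.cvtColor(im,cv2.COLOR_RGB2BGR))
a=cv2.imread("pics/scene9.png")[105:245,230:350];cv2.imwrite("pics/f9.png",cv2.resize(a,None,fx=4.2,fy=4.2,interpolation=cv2.INTER_CUBIC))
for q in["flange","spanner","spray_can","magnet_square"]:print(q,[(round(d["conf"],2),(np.array(d["point"])*[512,384]).round(1)) for d in arm.place_of("top",q)[:1]])
E
```

```text
t 33.45 tcp [0.5377 0.297  0.3033] toolx 175.9 F [ 0.3  1.1 -0.1] w 0.003 gf 0.0
scene [(0.72, array([280.8, 168.4]))]
top [(0.52, array([201.9, 202.8])), (0.26, array([196.9, 198.8]))]
flange [(0.54, array([232.6, 132.3]))]
spanner [(0.89, array([288.9, 126.9]))]
spray_can [(0.6, array([131.4, 139.8]))]
magnet_square [(0.77, array([186.4, 120.5]))]
```

View pics/f9.png

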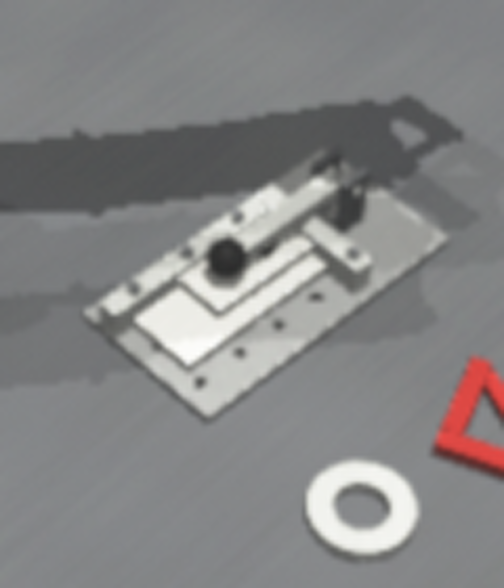

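The scene crop shows the hold-down level, with its knob at crop (227,257) over the stack and both plates tucked into the corner. The bystanders have not moved. I am handing the job in.

```bash
python3 -c "
from cell import arm
print(arm.sign_off())"
```

```text
the job is handed in; nothing more can be done
None
```

Job handed in at about 34 s: by my checks both plates are flush in the corner (large one first), the hold-down rests level on the stack, the robot is clear and the bystanders look unmoved; I viewed 12 pictures, 2 over the limit of 10.

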